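Clamp a caster in the assembly fixture

ROBOT

A 7-joint arm with a two-finger parallel gripper is mounted at the origin on the work surface. World frame = base frame: x ahead of the robot, y to its left, z up, the work surface at z = 0. Lengths are in m, angles in rad, forces in N, time in s.
With the tool pointing down it reaches from about 0.425 to 0.875 m from the base axis. Payload 4.7 kg.
Tool frame: the origin (TCP) lies at the very end of the fingers, on their centre line; the grasp point (between the pads) lies 19 mm behind it; z points along the fingers, y is the line along which they close (so a half turn about z gives the same grasp; the last joint's range is limited). The gripper opens to 87 mm and grips with 3 to 60 N. Pads are 19 mm wide; open, the fingers measure 117 mm over their backs; the gripper's body (75 mm by 190 mm) begins 51 mm behind the grasp point.
Start: joints at [-1.121, 0.321, -0.07, 1.45, 0.023, 1.371, -0.057], TCP at [0.274, 0.589, 0.223] pointing down, gripper open.
Joint ranges: [-2.86, 2.86], [-0.3, 2.09], [-1.38, 1.24], [0.06, 2.45], [-1.56, 4.7], [0.09, 2.05], [-2.69, 2.69]. Speed limits (rad/s): [2.57, 2.57, 3.14, 3.14, 3.14, 3.14, 3.14].

INTERFACE

Orientations are given as a rotation vector (axis times angle).
In Python, from bench import get_state, get_image, get_calibration, close_job gives the robot as it stands.
- The arm moves only by the shell command python3 -m crank 'ROWS' [FORCE]. ROWS is JSON, a list of rows, each a list of 5 numbers: the opening, from 0 (shut) to 1 (fully open), then the shift along the world's x, y, z in units of 0.2 m (1.0 is 0.2 m), then the turn about the world's z in units of 2 pi rad (1.0 is 2 pi rad). A call has 1 to 5 rows; each row is the pose to reach, as a shift and turn from the pose commanded when the call began, turning the shorter way round; what a row does not reach only later rows make up. A row lasts 1/8 s, in which the tool goes at most 62.5 mm and 10.7 degrees, less where a joint would pass 70% of its speed; a pose out of reach is approached as far as the arm can. A call with a number of a shift or a turn outside -1 to 1 is refused whole. A call with a gripper value outside its range is refused whole. The fingers move at their own pace and stop on an object; FORCE is the grip in N (left out, the last holds). Time passes only in rows, so rows that repeat a pose let the fingers close. It gives the time, the measured TCP pose, the force, the opening and the grip force at its end, in the units of the state.
- get_state(): the state, without advancing time (a new reading comes with each control period).
- get_image(name): name is "side" or "top" or "wrist"; returns the picture (420x560x3 uint8, red, green, blue); there is no depth.
- get_calibration(name): a dict with "fovy" (degrees; the focal length in pixels is half the picture's height over the tangent of half this angle, whatever the lens; pixels are square), "cx", "cy" (the principal point, pixels), "k1" (the pictures are not rectified: a ray, as slopes to the right and down, at radius r is drawn at 1 + k1 r^2 times it, then the intrinsics apply), "R" (3x3) and "t" (3): a world point X has camera coordinates R X + t. Camera axes: x right, y down, z forward; pixel columns grow to the right and rows downward; lengths in m; the calibration is good to about 2 mm. A picture is of the moment at which its call begins: read the wrist's pose just before it. get_calibration takes no time and is no camera call; for the wrist camera it gives the pose at the moment of the call.
- close_job(): hands the job in; it is judged then, once.
The state is a dict: "time": time; "joint_positions": joint angles; "qd": joint speeds; "joint_torque": joint torques, N m; "position": TCP position; "tool_rot": TCP orientation; "ft_force": force on the tool from outside, world axes, zero at the start; "torque": the same for the moment, N m; "grip_width": opening from 0.0 (shut) to 1.0 (fully open); "grip_force": force on a finger pad.
Only numpy, scipy, OpenCV 4.12 (cv2) and the standard library are available. Lean on these libraries where they do the work, as an engineer would, in place of code of your own. Each camera call takes 0.05 s, during which the arm holds its last target. There are 200 camera calls.

TASK

The red-wheeled caster lies wheel-up in the blue fixture. With a finger, push the yellow clamp strap round until it is fully home under its dark steel keeper, then push the red-handled cam lever on the strap's end fully down so that the strap's foot clamps the caster's plate. Only push: lift nothing, keep the caster in its nest, leave everything else where it lies, and finish with the hand clear.

Things in the scene. Friction and masses are not known exactly. Their poses are not given: they have to be found in the camera images.
- fixture: Blue steel fixture base, 180 x 250 x 12 mm, fixed to the table. Origin at table level under the middle of the caster's plate; the base spans own x -110 to +70, y -125 to +125 mm. Strap pivot at own (35, 85) mm; dark steel keeper, 54 mm high, open to +x, at (27, -63) mm, 30 x 22 mm. Ledges 4 mm high hold the caster's plate on its -x, +y and -y sides.
- strap (a joint): Swing angle (rad) of the yellow strap, a level bar 20 mm wide, 30 to 42 mm above the table, reaching 180 mm from its upright pivot. 0 = home (hard stop): it points along the fixture's -y over the caster plate's +x edge, its end under the keeper. Growing swings the free end to the fixture's +x (counter-clockwise from above); starts 0.9 to 1.5. Stays where left; 1.5 N at 100 mm out moves it.
- strap_pivot (a point): On the strap's pivot axis, at the height of the strap's top (42 mm above the table). A steel cap, 20 mm across, rises 11 mm above it.
- strap_push (a point): On the middle line of the strap's top face, 100 mm from the pivot, moving with the strap. To close the strap, push there on its long edge facing away from the caster, 10 mm to the side of this point.
- lever (a joint): Angle (rad) of the cam lever on the strap's free end, a 95 mm bar, its outer half a red grip 16 mm thick. 0 = raised: it rises 0.95 rad above level, leaning outward (on along the strap, away from its pivot); 0.95 = fully down, level (hard stop). Starts 0 to 0.3. Stays where left; about 4 N straight down 40 mm out from its hinge moves it. It lowers the strap's foot by up to 4 mm.
- lever_pivot (a point): On the cam lever's level hinge axis, which runs across the strap 170 mm from the strap's pivot; 58 mm above the table; moves with the strap.
- lever_tip (a point): Middle of the cam lever's free end, 95 mm from its pivot, moving with the lever; when fully down it is at the pivot's height, and the grip's top is 8 mm above that.
- foot: Black rubber foot, 18 mm across, on a spindle under the strap 85 mm from the strap's pivot (own origin on the spindle axis). With the lever up it hangs 3 mm over the caster's plate; lever down it presses on the plate.
- caster: Loose swivel caster, red 60 mm wheel up, 0.2 to 0.3 kg, lying on its 92 x 80 x 4 mm steel mounting plate in the fixture's nest, top of wheel 90 mm above the table. Origin at the centre of the plate's underside; the wheel sits towards the -x side.
- bearing: Bystander: steel ring 32 mm across, 10 mm high, on the fixture base. Origin: centre of its underside.
- bolt: Bystander: brass bolt standing on its 18 mm head on the fixture base, 40 mm high. Origin: centre of its underside.
- spare: Bystander: caster like the clamped one but with a black wheel, standing wheel-up on the table, 78 mm high. Origin: centre of its plate's underside.
- wheel: Bystander: orange wheel lying flat, 75 mm across, 30 mm high. Origin: centre of its underside.
- wrench: Bystander: steel wrench, 170 mm long, lying on the table. Origin: under its middle.
- tin: Bystander: tin with a green label, 64 mm across, 75 mm high. Origin: centre of its underside.
- carton: Bystander: cardboard carton 100 x 140 x 70 mm. Origin: centre of its underside.

How it is judged:
On the way, in this order (a step that is already met when the one before it is completed fails the run):
1. the strap is swung fully home while the cam lever is still up (value of joint strap below 0.06 rad and value of joint lever below 0.5 rad), for 0.2 s.
2. the cam lever is pushed fully down with the strap home (value of joint strap below 0.06 rad and value of joint lever above 0.86 rad), for 0.2 s.
At the end, for the whole second after the job is handed in: The strap is home (within 0.06 rad of its stop), the cam lever down (within 0.09 rad of its stop), the foot presses on the caster's plate with over 1 N, the caster lies flat and at rest in its nest within 10 mm of its start, and every bystander is within 20 mm of its start (all of step 2 and contact force between foot and caster above 1 N and z of caster in the frame of fixture below 0.016 m and angle between caster's own z axis and vertical below 0.06 rad and distance of caster from where it was at the start of the episode below 0.01 m and linear speed of caster below 0.02 m/s and distance of each of bearing, bolt, spare, wheel, wrench, tin, carton from where it was at the start of the episode below 0.02 m); the robot touches nothing.
It fails at once if the cam lever is pushed down before the strap is home (value of joint lever above 0.55 rad and value of joint strap above 0.12 rad).
It fails at once if the caster is lifted or knocked out of its nest (distance of caster from where it was at the start of the episode above 0.015 m or angle between caster's own z axis and vertical above 0.2 rad).
It fails at once if a bystander is moved more than 30 mm or lifted (distance of any of bearing, bolt, spare, wheel, wrench, tin, carton from where it was at the start of the episode above 0.03 m).
It also fails if it takes over 48 s, if anything falls off the work surface, if the arm or the gripper's body presses on something with over 40 N, if the wrist force passes 120 N, or if a joint passes its speed limit or range.

## Working session

There is one attempt and no reset: what is moved stays moved. The work goes in short steps, Python scripts to look and compute and a shell command to move; the robot and the scene stay as the last step left them, time stands still between calls to the robot, and variables do not carry over. Pictures are saved under pics/ and viewed, at most 10 in all, crops included, and the job is handed in when it is done.

```bash
mkdir -p pics; ls; cat > h.py <<'E'
import numpy as np, cv2
from bench import get_state,get_image,get_calibration
def K(c): 
    f=210/np.tan(np.radians(c['fovy'])/2); return f
def ray(c,u,v):
    f=K(c); xd=np.array([(u-c['cx'])/f,(v-c['cy'])/f]); x=xd.copy()
    for _ in range(30): x=xd/(1+c['k1']*(x@x))
    R=np.array(c['R']);t=np.array(c['t']); return -R.T@t, R.T@np.array([x[0],x[1],1])
def onz(c,u,v,z):
    o,d=ray(c,u,v); return o+d*(z-o[2])/d[2]
def proj(c,X):
    p=np.array(c['R'])@np.array(X)+np.array(c['t']); x=p[:2]/p[2]; x=x*(1+c['k1']*(x@x)); return x*K(c)+[c['cx'],c['cy']]
def snap(n,f):
    im=get_image(n); cv2.imwrite('pics/'+f,im[:,:,::-1]); return im
E
python3 - <<'E'
from h import *
for n in('top','side'):
    snap(n,n+'0.png'); c=get_calibration(n); print(n,c)
s=get_state();print(s['time'],s['position'],s['tool_rot'])
E
```

```text
pics
top {'fovy': 43.237663392995806, 'cx': 278.3251806680141, 'cy': 212.32423991727936, 'k1': -0.17517590624794802, 'R': array([[ 4.20982440e-03, -9.99990704e-01,  9.32139549e-04],
       [-9.84544309e-01, -4.30800019e-03, -1.75082679e-01],
       [ 1.75085067e-01, -1.80665354e-04, -9.84553293e-01]]), 't': array([0.00688455, 0.52444812, 1.28157565])}
side {'fovy': 53.83189947582795, 'cx': 280.29217667968464, 'cy': 206.44817890853892, 'k1': 0.02495249920939781, 'R': array([[ 0.88491653, -0.46553298, -0.01420524],
       [-0.25047288, -0.44995907, -0.85720486],
       [ 0.39266535,  0.76211277, -0.5147796 ]]), 't': array([-0.45119558,  0.21801233,  1.12050117])}
0.1 [0.27421607 0.58878132 0.2215816 ] [-6.78978879e-01 -3.06705362e+00  2.63449415e-03]
```

View pics/top0.png

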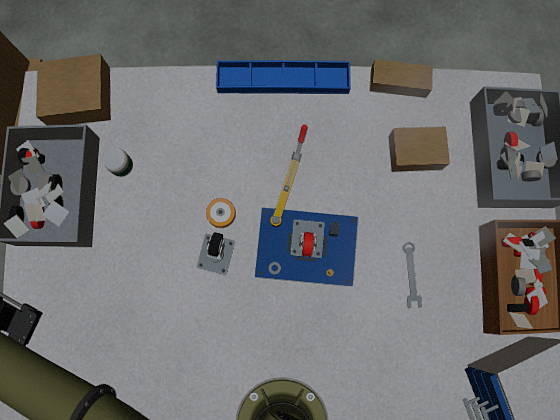

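View pics/side0.png

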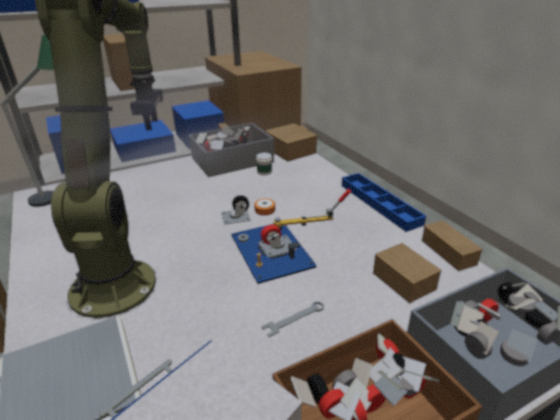

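The top view shows the blue base with corners near (262,208), (357,216), (353,285) and (256,278). The strap pivot is at (277,220), the lever tip near (304,127), the keeper at (335,229) and the tin at (120,162). The side view agrees.

```bash
cat > m.py <<'E'
from h import *
from scipy.optimize import least_squares
def meas(im,c,verbose=1):
    hsv=cv2.cvtColor(im,cv2.COLOR_RGB2HSV)
    b=cv2.inRange(hsv,(100,120,40),(125,255,255)); b[:150]=0;b[320:]=0;b[:,:230]=0;b[:,380:]=0
    cs,_=cv2.findContours(b,cv2.RETR_EXTERNAL,cv2.CHAIN_APPROX_NONE); k=max(cs,key=cv2.contourArea)[:,0]
    P=np.array([onz(c,u,v,.012)[:2] for u,v in k],np.float32)
    (cx,cy),wh,a=cv2.minAreaRect(P); return (cx,cy),wh,a,b
if __name__=='__main__':
    im=get_image('top');c=get_calibration('top')
    (cx,cy),wh,a,b=meas(im,c); print(cx,cy,wh,a)
    hsv=cv2.cvtColor(im,cv2.COLOR_RGB2HSV)
    y=cv2.inRange(hsv,(20,120,90),(32,255,255)); y[:,:260]=0;y[:,330:]=0;y[240:]=0
    v,u=np.nonzero(y); Y=np.array([onz(c,p,q,.042)[:2] for p,q in zip(u,v)])
    m=Y.mean(0); d=np.linalg.svd(Y-m)[2][0]; print('strap',len(u),m,d,Y.min(0),Y.max(0))
    w=a
    for th in np.radians([a,a-90]):
        x=np.array([np.cos(th),np.sin(th)]); 
        if x[0]<.7: continue
        yv=np.array([-x[1],x[0]]); o=np.array([cx,cy])+.02*x
        pv=o+.035*x+.085*yv; print('ang',th,'o',o,'pivot',pv,'px',proj(c,[*pv,.053]))
        d=d*np.sign(d@x); print('strap angle',np.arctan2(d@x,-d@yv), 'keeper px',proj(c,[*(o+.027*x-.063*yv),.054]))
E
python3 m.py
```

```text
0.44365033507347107 -0.06278114020824432 (0.24746832251548767, 0.1780036836862564) 84.64645385742188
strap 375 [ 0.57119167 -0.00481025] [-0.95285536  0.30342488] [ 0.49289138 -0.04072235] [0.66425459 0.02747198]
ang -0.09343700684543008 o [ 0.46356309 -0.06464716] pivot [0.50634102 0.01671652] px [275.24944716 218.99026546]
strap angle 1.3559483905418637 keeper px [334.23745572 227.81579252]
```

```bash
python3 -m crank '[[0,0.16,-0.25,0,0.005],[0,0.32,-0.5,0,0.01],[0,0.48,-0.75,0,0.015],[0,0.64,-1.0,0,0.02]]' 20; python3 -m crank '[[0,0.16,-0.25,0,0],[0,0.32,-0.5,0,0],[0,0.48,-0.75,0,0],[0,0.64,-1.0,0,0],[0,0.64,-1.0,0,0]]'
```

```text
time: 0.65
position: [0.4032, 0.3874, 0.2224]
tool_rot: [0.483, 3.104, -0.0]
ft_force: [1.2, 0.4, 0.0]
grip_width: 0.632
grip_force: 0.0
time: 1.27
position: [0.533, 0.1827, 0.2225]
tool_rot: [0.501, 3.1, -0.004]
ft_force: [-0.8, 1.4, -0.2]
grip_width: 0.067
grip_force: 0.0
```

```bash
python3 -m crank '[[0,0.15,-0.22,0,0],[0,0.3,-0.44,0,0],[0,0.45,-0.64,0,0],[0,0.45,-0.64,-0.25,0],[0,0.45,-0.64,-0.5,0]]';python3 -m crank '[[0,0,0,-0.15,0],[0,0,0,-0.3,0],[0,0,0,-0.4,0],[0,0,0,-0.45,0],[0,0,0,-0.45,0]]'; python3 -c "
from h import *
snap('top','t1.png');snap('side','s1.png');print(get_state()['position'],get_state()['ft_force'])
a=cv2.imread('pics/t1.png')[90:300,170:390];b=cv2.imread('pics/s1.png')[150:300,210:370]
cv2.imwrite('pics/m1.png',cv2.hconcat([cv2.resize(a,(400,382)),cv2.resize(b,(400,382))]))"
```

```text
time: 1.9
position: [0.6207, 0.062, 0.1215]
tool_rot: [0.485, 3.103, 0.002]
ft_force: [-0.4, 0.5, -0.3]
grip_width: 0.003
grip_force: 0.0
time: 2.52
position: [0.6203, 0.0615, 0.0324]
tool_rot: [-0.485, -3.104, 0.0]
ft_force: [0.1, -0.5, 0.7]
grip_width: 0.0
grip_force: 0.0
[0.62127811 0.06142809 0.03368283] [-0.74144524  0.04311566  0.10848327]
```

View pics/m1.png

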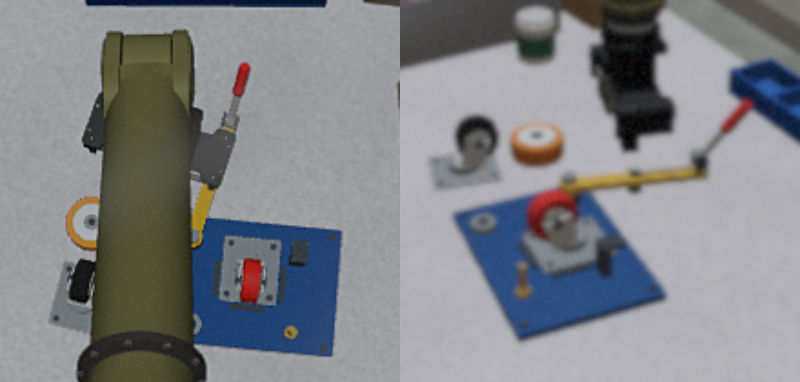

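```bash
python3 - <<'E'
import numpy as np
a=-.0934;x=np.array([np.cos(a),np.sin(a)]);y=np.array([-x[1],x[0]]);pv=np.array([.5063,.0167])
c0=np.array([.6204,.0610]);prev=c0
for i,t in enumerate(np.radians([77,70,63,56,49,42,35,28,21,14,8,4,0,-2])):
    d=np.sin(t)*x-np.cos(t)*y;n=np.cos(t)*x+np.sin(t)*y
    p=pv+.1*d+.025*n
    print(round(np.degrees(t)),p.round(4),((p-c0)/.2).round(3))
    if i%5==4:c0=p
E
```

```text
77 [0.6091 0.0089] [-0.057 -0.26 ]
70 [ 0.6074 -0.0035] [-0.065 -0.323]
63 [ 0.6042 -0.0157] [-0.081 -0.383]
56 [ 0.5995 -0.0274] [-0.105 -0.442]
49 [ 0.5934 -0.0384] [-0.135 -0.497]
42 [ 0.586  -0.0486] [-0.037 -0.051]
35 [ 0.5775 -0.0578] [-0.08  -0.097]
28 [ 0.5679 -0.066 ] [-0.128 -0.138]
21 [ 0.5573 -0.0729] [-0.18  -0.172]
14 [ 0.5461 -0.0784] [-0.237 -0.2  ]
8 [ 0.5359 -0.082 ] [-0.051 -0.018]
4 [ 0.5289 -0.0839] [-0.086 -0.027]
0 [ 0.5219 -0.0852] [-0.121 -0.034]
-2 [ 0.5183 -0.0857] [-0.139 -0.036]
```

```bash
python3 -m crank '[[0,-0.04,-0.15,0,0],[0,-0.057,-0.26,0,0],[0,-0.065,-0.32,0,-0.02],[0,-0.081,-0.38,0,-0.04],[0,-0.105,-0.44,0,-0.06]]';python3 -m crank '[[0,-0.03,-0.055,0,-0.02],[0,-0.067,-0.106,0,-0.04],[0,-0.11,-0.152,0,-0.06],[0,-0.158,-0.193,0,-0.08],[0,-0.158,-0.193,0,-0.08]]';python3 -c "
from h import *
snap('top','t2.png');snap('side','s2.png');print(get_state()['position'],get_state()['ft_force'])
a=cv2.imread('pics/t2.png')[90:300,170:390];b=cv2.imread('pics/s2.png')[150:300,210:370]
cv2.imwrite('pics/m2.png',cv2.hconcat([cv2.resize(a,(400,382)),cv2.resize(b,(400,382))]))"
```

```text
time: 3.25
position: [0.6006, -0.0267, 0.0338]
tool_rot: [1.064, 2.954, 0.004]
ft_force: [0.4, 2.0, 1.3]
grip_width: 0.005
grip_force: 0.9
time: 3.88
position: [0.5678, -0.0665, 0.0333]
tool_rot: [1.761, 2.601, 0.001]
ft_force: [-0.2, 0.0, 0.0]
grip_width: 0.003
grip_force: 0.0
[ 0.56839654 -0.06540157  0.03310714] [-0.01809447  0.63272099  0.64695134]
```

View pics/m2.png

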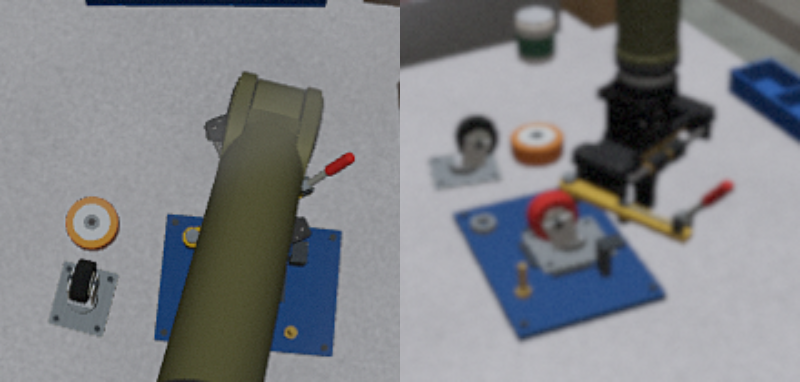

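```bash
python3 -m crank '[[0,-0.053,-0.035,0,-0.02],[0,-0.11,-0.063,0,-0.04],[0,-0.16,-0.081,0,-0.056],[0,-0.195,-0.09,0,-0.066],[0,-0.215,-0.094,0,-0.075]]';python3 -m crank '[[0,-0.015,-0.003,0,0],[0,-0.025,-0.003,0,0],[0,-0.03,-0.003,0,0]]';python3 -m crank '[[0,-0.015,0,0,0],[0,-0.025,0,0,0],[0,-0.025,0,0,0]]'
```

```text
time: 4.6
position: [0.526, -0.0838, 0.0331]
tool_rot: [2.318, 2.119, 0.003]
ft_force: [2.0, -0.6, -0.4]
grip_width: 0.007
grip_force: 0.8
time: 4.97
position: [0.5192, -0.0846, 0.0328]
tool_rot: [2.318, 2.12, 0.001]
ft_force: [0.8, 0.7, 0.6]
grip_width: 0.007
grip_force: 0.7
time: 5.35
position: [0.5174, -0.0848, 0.0333]
tool_rot: [2.314, 2.115, 0.008]
ft_force: [10.8, 0.3, -5.3]
grip_width: 0.006
grip_force: 4.7
```

```bash
python3 -m crank '[[0,0,0,0,0],[0,0,0,0,0],[0,0.1,0,0,0],[0,0.25,0,0.1,0],[0,0.25,0,0.4,0]]';python3 -m crank '[[0,0,0,0.25,0],[0,0,0,0.5,0],[0,0,0,0.5,0],[0,0,0,0.5,0]]';python3 -c "
from h import *
snap('top','t3.png');snap('side','s3.png');print(get_state()['position'],get_state()['ft_force'])
a=cv2.imread('pics/t3.png')[90:300,170:390];b=cv2.imread('pics/s3.png')[150:300,210:370]
cv2.imwrite('pics/m3.png',cv2.hconcat([cv2.resize(a,(400,382)),cv2.resize(b,(400,382))]))"
```

```text
time: 5.98
position: [0.5619, -0.0842, 0.1097]
tool_rot: [-2.315, -2.118, 0.013]
ft_force: [0.8, 0.6, 0.6]
grip_width: 0.005
grip_force: 0.0
time: 6.48
position: [0.5629, -0.0848, 0.2117]
tool_rot: [-2.318, -2.118, 0.002]
ft_force: [-1.0, 0.1, -0.7]
grip_width: 0.005
grip_force: 0.0
[ 0.562492   -0.08466673  0.21077142] [-0.83507283 -0.51532737 -0.33749226]
```

View pics/m3.png

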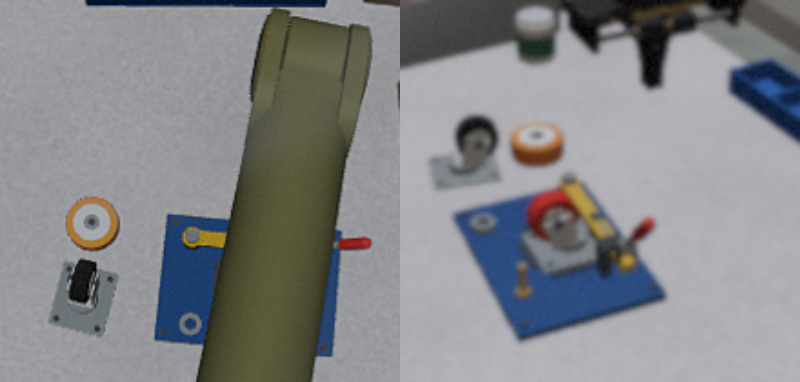

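The strap now lies home under the keeper. The lever is still raised, with its tip near top-view pixel (374,223.7) and side-view pixel about (471,240).

```bash
python3 - <<'E'
from h import *
im=cv2.imread('pics/t3.png');c=get_calibration('top')
hsv=cv2.cvtColor(im,cv2.COLOR_BGR2HSV);m=cv2.inRange(hsv,(0,130,60),(8,255,255))|cv2.inRange(hsv,(170,130,60),(180,255,255))
m[:205]=0;m[245:]=0;m[:,345:]&=255;m[:,:345]=0;m[:,390:]=0
v,u=np.nonzero(m);print(len(u),u.min(),u.max(),v.mean())
hg=np.array([.4904,-.1526]);d=np.array([-.0934,-.9956])
for el in(.95,.85,.75,.65):
    p=[*(hg+d*.095*np.cos(el)),.058+.095*np.sin(el)];print(el,proj(c,p),p)
E
```

```text
95 356 373 223.52631578947367
0.95 [370.90139735 222.54427669] [np.float64(0.485238725947187), np.float64(-0.20761674996767304), np.float64(0.1352744729549905)]
0.85 [373.59051888 223.23773107] [np.float64(0.48454396954656254), np.float64(-0.2150225259040934), np.float64(0.1293716384883278)]
0.75 [375.93624201 223.94539467] [np.float64(0.4839077246664826), np.float64(-0.22180459659582374), np.float64(0.12275568220221675)]
0.65 [377.91758772 224.65897834] [np.float64(0.48333634845547424), np.float64(-0.22789519783436682), np.float64(0.11549270854492376)]
```

```bash
python3 -m crank '[[0,-0.13,-0.2,0,0],[0,-0.26,-0.4,0,0],[0,-0.385,-0.6,0,0],[0,-0.385,-0.6,-0.2,0],[0,-0.385,-0.6,-0.3,0]]';python3 -m crank '[[0,0,0,0,0],[0,0,0,-0.05,0],[0,0,-0.01,-0.1,0],[0,-0.002,-0.02,-0.15,0],[0,-0.003,-0.03,-0.2,0]]';python3 -m crank '[[0,0,-0.01,-0.05,0],[0,0,-0.02,-0.1,0],[0,-0.002,-0.03,-0.15,0],[0,-0.003,-0.04,-0.18,0],[0,-0.004,-0.05,-0.19,0]]'
```

```text
time: 7.2
position: [0.4845, -0.2047, 0.1496]
tool_rot: [-2.318, -2.115, 0.004]
ft_force: [0.1, -0.1, 0.4]
grip_width: 0.007
grip_force: 0.0
time: 7.82
position: [0.4879, -0.2139, 0.1141]
tool_rot: [2.316, 2.113, 0.001]
ft_force: [0.2, -2.4, 4.8]
grip_width: 0.007
grip_force: 2.4
time: 8.45
position: [0.4854, -0.2196, 0.074]
tool_rot: [-2.318, -2.118, -0.001]
ft_force: [0.5, 1.4, 3.3]
grip_width: 0.008
grip_force: 1.5
```

```bash
python3 -m crank '[[0,0,0,-0.02,0],[0,0,0,-0.04,0],[0,0,0,-0.05,0],[0,0,0,-0.05,0]]';python3 -m crank '[[0,0,0,-0.015,0],[0,0,0,-0.03,0],[0,0,0,-0.03,0]]'
```

```text
time: 8.95
position: [0.4857, -0.221, 0.066]
tool_rot: [-2.32, -2.119, -0.001]
ft_force: [-2.7, 2.9, 14.1]
grip_width: 0.01
grip_force: 6.9
time: 9.32
position: [0.4882, -0.2214, 0.0645]
tool_rot: [2.318, 2.118, 0.009]
ft_force: [-10.3, 7.1, 43.1]
grip_width: 0.006
grip_force: 21.6
```

```bash
python3 -m crank '[[0,0,0,0.1,0],[0,0,0,0.4,0],[0,0,0,0.7,0],[0,0.2,0,0.7,0],[0,0.5,0,0.7,0]]';python3 -m crank '[[0,0.3,0,0,0],[0,0.5,0,0,0],[0,0.5,-0.3,0,0],[0,0.5,-0.6,0,0],[0,0.5,-0.6,0,0]]';python3 -c "
from h import *
snap('top','t4.png');snap('side','s4.png');print(get_state()['position'],get_state()['ft_force'])
a=cv2.imread('pics/t4.png')[90:300,170:390];b=cv2.imread('pics/s4.png')[150:300,210:370]
cv2.imwrite('pics/m4.png',cv2.hconcat([cv2.resize(a,(400,382)),cv2.resize(b,(400,382))]))"
```

```text
time: 9.95
position: [0.5863, -0.2216, 0.2007]
tool_rot: [2.319, 2.116, 0.006]
ft_force: [0.1, 0.1, 1.4]
grip_width: 0.004
grip_force: 0.0
time: 10.58
position: [0.6808, -0.3499, 0.1968]
tool_rot: [2.33, 2.105, -0.011]
ft_force: [-0.4, 0.2, -0.4]
grip_width: 0.004
grip_force: 0.0
[ 0.68435849 -0.34219023  0.19734238] [ 0.3276833   0.32909569 -0.1978078 ]
```

View pics/m4.png

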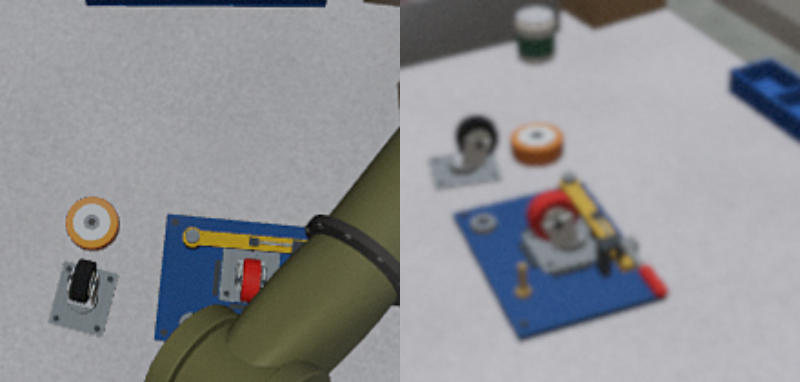

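The strap is home, the lever is level with its red grip near (652,280) in the right half, and the caster and bystanders are in place. The hand is clear.

```bash
python3 -c "from bench import close_job; print(close_job())"
```

```text
the job is handed in; nothing more can be done
None
```

I pushed the strap home under its keeper, pressed the cam lever down to its stop, and handed the job in with the hand clear at about 10.7 s; the hand-in returned no verdict, and the foot's clamping force was not measured directly.

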